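Load a slide cassette under the spring flap of a slide reader

ROBOT

A 6-joint arm with a two-finger parallel gripper is mounted at the origin on the work surface. World frame = base frame: x ahead of the robot, y to its left, z up, the work surface at z = 0. Lengths are in mm, angles in rad, forces in N, time in s.
With the tool pointing down it reaches from about 350 to 975 mm from the base axis. Payload 7.1 kg.
Tool frame: the origin (TCP) lies on the front face of the gripper's body, between the roots of the fingers; the fingertips stand 80 mm ahead of it and the grasp point (between the pads) lies 61 mm ahead of it; z points along the fingers, y is the line along which they close (so a half turn about z gives the same grasp; the last joint's range is limited). The gripper opens to 88 mm and grips with 3 to 60 N. Pads are 20 mm wide; open, the fingers measure 115 mm over their backs; the gripper's body (75 mm by 178 mm) begins 61 mm behind the grasp point.
Start: joints at [-1.286, 0.423, 1.63, -0, 1.089, -0.019], TCP at [186.986, -596.357, 302.675] pointing down, gripper open.
Joint ranges: [-3, 3], [-0.9, 2.11], [0.09, 2.58], [-1.31, 4.45], [0.11, 2.69], [-2.54, 2.54]. Speed limits (rad/s): [2.39, 2.39, 3.01, 3.14, 3.14, 3.14].

INTERFACE

Orientations are given as a rotation vector (axis times angle).
In Python, from workcell import readout, vision, close_job gives the robot as it stands.
- The arm moves only by the tool servo_tool, never from a script. Its argument "plan" is a list that holds one entry, the list of rows, each a list of 7 numbers: the gripper command: -1 is fully open, 1 is shut, values between are in proportion, then the shift along the world's x, y, z in units of 40 mm (1.0 is 40 mm), then the turn, a rotation vector about the world's x, y, z in units of 5 degrees (1.0 is 5 degrees). A call has 1 to 5 rows; each row shifts and turns the commanded pose from where the row before left it; what a row does not reach is not made up. A row lasts 1/12 s, in which the tool goes at most 41.7 mm and 7.16 degrees, less where a joint would pass 70% of its speed; a pose out of reach is approached as far as the arm can. A call is refused whole if a number of a shift passes 1 or a number of a turn 1, either way. A call with a gripper value outside its range is refused whole. The fingers move at their own pace and stop on an object; the grip force is fixed at half the most. Time passes only in rows, so rows that do not move let the fingers close. It gives the time, the measured TCP pose, the force, the opening and the grip force at its end, in the units of the state.
- readout.get_obs(): the state, without advancing time (a new reading comes with each control period).
- vision.get_image(name): name is "scene" or "top"; returns the picture (480x640x3 uint8, red, green, blue); there is no depth.
- vision.camera_params(name): a dict with "fx", "fy", "cx", "cy" (pixels), "D" ([k1, k2, p1, p2, k3] as OpenCV has them; the pictures are not rectified), "rvec" (rotation vector, rad) and "tvec" (3), from world to camera coordinates, as OpenCV has them. Camera axes: x right, y down, z forward; pixel columns grow to the right and rows downward; lengths in mm; the calibration is good to about 2 mm. A picture is of the moment at which its call begins. camera_params takes no time and is no camera call.
- close_job(): hands the job in; it is judged then, once.
The state is a dict: "t": time; "qpos": joint angles; "qvel": joint speeds; "joint_torque": joint torques, N m; "ee_pos": TCP position; "orientation": TCP orientation; "ft_force": force on the tool from outside, world axes, zero at the start; "moment": the same for the moment, N m; "width": finger opening in mm; "grasp_force": force on a finger pad.
Only numpy, scipy, OpenCV 4.12 (cv2) and the standard library are available. Lean on these libraries where they do the work, as an engineer would, in place of code of your own. Each camera call takes 0.05 s, during which the arm holds its last target. There are 200 camera calls.

TASK

Load the slide cassette that lies in the lane of the slide reader's bench: with one fingertip press the long bar beside the lane down so that the spring flap rises, and while keeping it open push the cassette along the lane with the other finger, under the flap, until it is fully home against the end stop. Then let go of the bar so that the flap comes down on top of the cassette and holds it there. Do not lift the cassette off the lane, and leave the other things on the table alone.

Things in the scene. Friction and masses are not known exactly. Their poses are not given: they have to be found in the camera images.
- bench: Slide reader's loading bench, fixed. Grey base plate 10 mm thick, x -135 to +100, y -40 to +85 mm; beyond it a white housing 48 mm high. Origin on the table under the lane's middle line; z up; +x is the loading direction along the lane, away from the robot. Lane floor 10 mm above the table, between black rails (tops at 18 mm, inner faces y = +-20.5 mm) from x = -130 mm to the end stop.
- home (a point): Point on the lane floor (bench x = 32 mm, y = 0) where the cassette's origin lies when the cassette is home against the end stop, a black block 44 mm high across the lane with its face at bench x = 74 mm. Then 40 mm of the cassette's rear still stands out before the flap: the pushing finger need not go under the flap.
- flap (a joint): Angle of flap and press bar (one bent aluminium sheet), rad: 0 closed, 0.5 fully open (bar down, hard stop). A spring closes it; opening takes about 2 to 7 N on the bar's middle. Bar side goes down, flap side up (highest point about 64 mm above the table). From 0.22 the lip clears the cassette; released with the cassette under it, it rests on it at about 0.20.
- hinge (a point): Middle of the flap's hinge rod, which runs parallel to the lane at bench y = 32 mm, 40 mm above the table (rod 8 mm thick), between two brackets 47 mm high at bench x = -131 and +66 mm.
- lip (a point): Middle of the lower edge of the flap's lip, moves with the flap. Closed: the flap's plate crosses above the lane at bench x 30 to 62, y -14 to 32 mm, 40 mm above the table; the lip hangs from its front edge (x = 30) over y -14 to +6 mm down to 28 mm above the table and bars the cassette (top at 34 mm). It does not yield to a push along the lane.
- bar_mid (a point): Middle of the press bar's top face, moves with it. Flat aluminium strip 130 mm long (bench x -128 to +2) and 35 mm wide, on the lane's +y side. Released it slopes up outward by 0.5 rad (inner edge y 54, 27 mm high; outer edge y 85, 44 mm high, above the table); fully down it is level, y 45 to 80 mm, 18 mm high. A fingertip may slide along it while pressing.
- cassette: Slide cassette to load: closed white plastic box 84 x 36 x 24 mm, ribs on top, 50 to 110 g, long side along its own x, origin at the middle of its underside. It lies in the lane before the flap, front end 10 to 35 mm short of the lip.
- spare_cassette: Another cassette of the same kind, not in the lane but on the table beside the bench: leave alone. Origin as for the cassette.
- dropper: Small brown dropper bottle with black cap, diameter 28 mm, 65 mm high, beside the bench: leave alone. Origin under its middle.
- petri: Closed glass petri dish, diameter 62 mm, 16 mm high, beside the bench: leave alone. Origin under its middle.
- jar: Glass jar with black lid, diameter 70 mm, 100 mm high: leave alone. Origin under its middle.
- beaker: Glass beaker, diameter 66 mm, 85 mm high: leave alone. Origin under its middle.
- weight: Brass balance weight with a knob, diameter 44 mm, 52 mm high: leave alone. Origin under its middle.
- brush: Cleaning brush about 160 mm long lying on the table: leave alone.
Not all that is in view belongs to the job. What is shaped like the cassette but pink is not meant.

How it is judged (in metres and radians):
On the way, in this order (a step that is already met when the one before it is completed fails the run):
1. the bar is pressed so that the flap is raised clear, with the cassette still before the flap (value of joint flap above 0.27 rad and x of cassette in the frame of bench below -0.009 m), for 0.1 s.
2. the cassette has been pushed home against the end stop while the bar still holds the flap up (value of joint flap above 0.27 rad and x of cassette in the frame of bench between 0.028 and 0.035 m and y of cassette in the frame of bench between -0.006 and 0.006 m), for 0.1 s.
At the end, for the whole second after the job is handed in: The cassette lies flat in the lane, home against the end stop (within 4 mm), at rest, and the released flap rests on top of it (flap angle 0.15 to 0.26 rad) (x of cassette in the frame of bench between 0.028 and 0.035 m and y of cassette in the frame of bench between -0.006 and 0.006 m and value of joint flap between 0.15 and 0.26 rad and z of cassette in the frame of bench below 0.013 m and angle between cassette's own z axis and vertical below 0.05 rad and linear speed of cassette below 0.01 m/s); the robot touches nothing.
It fails at once if the cassette is lifted more than 8 mm off the lane or tipped (z of cassette in the frame of bench above 0.018 m or angle between cassette's own z axis and vertical above 0.3 rad).
It fails at once if another thing on the table is moved by more than 15 mm (distance of any of spare_cassette, dropper, petri, jar, beaker, weight, brush from where it was at the start of the episode above 0.015 m).
It also fails if it takes over 38 s, if anything falls off the work surface, if the arm or the gripper's body presses on something with over 40 N, if the wrist force passes 120 N, or if a joint passes its speed limit or range.

## Working session

There is one attempt and no reset: what is moved stays moved. The work goes in short steps, Python scripts to look and compute and a tool call to move; the robot and the scene stay as the last step left them, time stands still between calls to the robot, and variables do not carry over. Pictures are saved under pics/ and viewed, at most 10 in all, crops included, and the job is handed in when it is done.

Besides the shell and the picture viewer there is one more tool, called after "Request:" as name(argument=value, ...) on one line, values as JSON. servo_tool: Moves the arm, as the interface text tells. Its arguments: {"type":"object","properties":{"plan":{"type":"array"}},"required":["plan"]}

```bash
ls; mkdir -p pics
python3 - <<'E'
from workcell import readout, vision
import cv2
print(readout.get_obs())
for n in("scene","top"):
    cv2.imwrite(f"pics/{n}0.png",vision.get_image(n)[:,:,::-1]); print(vision.camera_params(n))
E
```

```text
pics
{'t': 0.0, 'qpos': array([-1.28599076e+00,  4.23823963e-01,  1.63067151e+00, -1.40047400e-05,
        1.08858044e+00, -1.90118287e-02]), 'qvel': array([-5.15637621e-05,  1.85607599e-04, -1.45180990e-03, -3.73428092e-04,
        1.04689527e-03,  1.21548093e-03]), 'joint_torque': array([-1.36541836e-03, -5.44625688e+01, -2.73658347e+01,  6.40685298e-02,
        2.26576289e-02, -7.03683486e-05]), 'ee_pos': array([ 186.87419048, -595.96591849,  301.91940439]), 'orientation': array([-3.10396103e+00, -4.75189769e-01,  3.27881687e-04]), 'ft_force': array([ 0.67638508,  0.25510834, -0.41939833]), 'moment': array([ 0.01535828,  0.00178383, -0.03796268]), 'grasp_force': 0.0, 'width': 88.0774171806766}
{'fx': 465.80988730725255, 'fy': 465.80988730725255, 'cx': 319.26213853841966, 'cy': 235.17688855296598, 'D': array([0.03518551, 0.        , 0.        , 0.        , 0.        ]), 'rvec': array([ 2.21824047,  0.55712695, -0.25885466]), 'tvec': array([-437.40110627, -130.13332407, 1296.83778808])}
{'fx': 612.600310541297, 'fy': 612.600310541297, 'cx': 319.75565985751194, 'cy': 243.8843737376939, 'D': array([-0.17418031,  0.        ,  0.        ,  0.        ,  0.        ]), 'rvec': array([ 2.13898345, -2.12216981,  0.1676841 ]), 'tvec': array([ -13.64422515,  515.82911079, 1365.64326329])}
```

View pics/scene0.png

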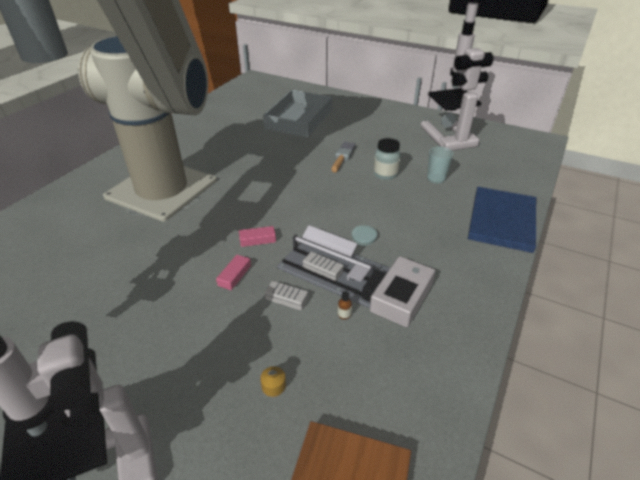

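View pics/top0.png

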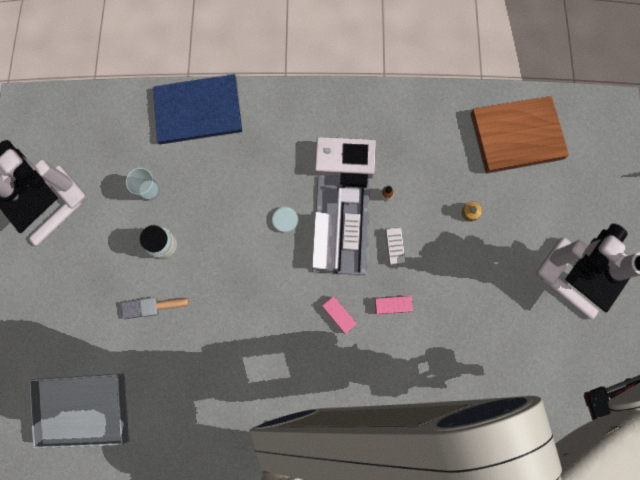

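The scene view shows the bench centre at about (330,265). In the top view it is at about (340,225), with the lane along image up, the bar at (321,240), the cassette at (351,232), the spare at (396,245), the dropper at (388,192) and the petri dish at (285,219). I'll enlarge the bench.

```bash
cat > h.py <<'E'
import cv2, numpy as np
from workcell import vision
def ray(n,px):
    p=vision.camera_params(n); K=np.array([[p['fx'],0,p['cx']],[0,p['fy'],p['cy']],[0,0,1]])
    R=cv2.Rodrigues(p['rvec'])[0]; u=cv2.undistortPoints(np.array(px,float).reshape(-1,1,2),K,p['D']).reshape(-1,2)
    d=np.c_[u,np.ones(len(u))]@R; return -R.T@p['tvec'],d
def plane(n,px,z):
    c,d=ray(n,px); return c+d*((z-c[2])/d[:,2])[:,None]
def proj(n,P):
    p=vision.camera_params(n); K=np.array([[p['fx'],0,p['cx']],[0,p['fy'],p['cy']],[0,0,1]])
    return cv2.projectPoints(np.array(P,float).reshape(-1,1,3),p['rvec'],p['tvec'],K,p['D'])[0].reshape(-1,2)
E
python3 - <<'E'
import cv2
a=cv2.imread('pics/top0.png')[130:280,300:410]
cv2.imwrite('pics/topc.png',cv2.resize(a,None,fx=4,fy=4,interpolation=cv2.INTER_CUBIC))
b=cv2.imread('pics/scene0.png')[210:335,260:445]
cv2.imwrite('pics/scenec.png',cv2.resize(b,None,fx=4,fy=4,interpolation=cv2.INTER_CUBIC))
E
```

```text
(no output)
```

View pics/topc.png

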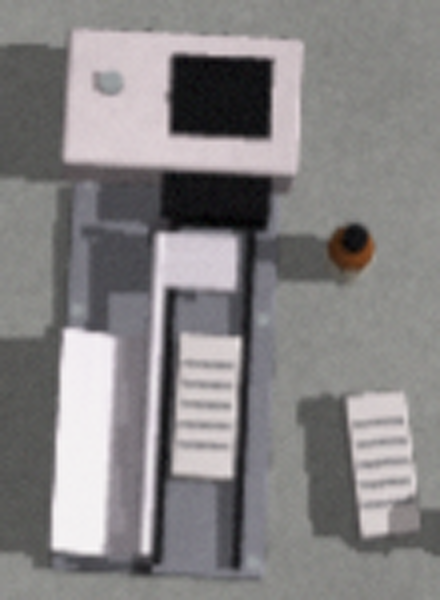

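View pics/scenec.png

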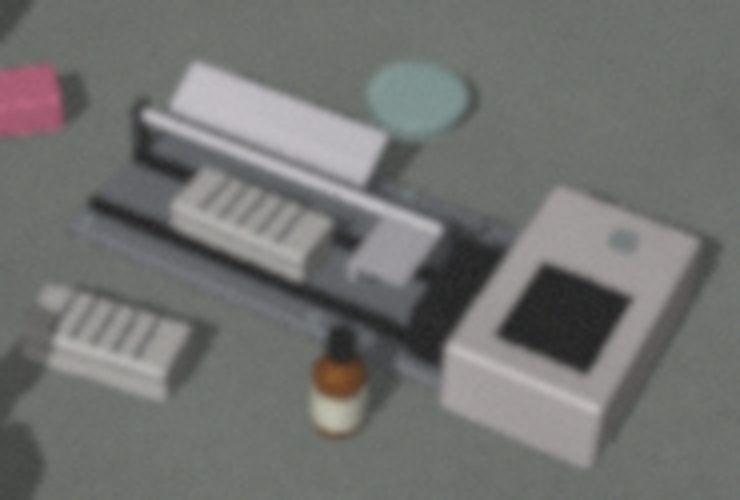

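The top crop shows the bar (50–116, 328–553), the rod line x≈152, the flap plate (165–239, 232–290) and the cassette (171–241, 334–478). The lane is clear on both sides, with the dropper at (355,250) and the spare at (385,465). Next I'll fit the bench pose rigidly, using known heights.

```bash
cat > fit.py <<'E'
from h import *
from scipy.optimize import least_squares
T=lambda l:np.array(l,float)/4+[300,130]-.375
S=lambda l:np.array(l,float)/4+[260,210]-.375
# bench pts (x,y,z) and pixels
B=np.array([[-128,85,44],[2,85,44],[2,54,27],[-128,54,27],[62,-14,40],[30,-14,40],[-131,32,44],[66,32,44]],float)
U=T([[50,553],[63,328],[116,333],[104,553],[239,232],[238,290],[146,555],[158,232]])
B2=np.array([[-128,85,44],[2,85,44],[2,54,27],[62,-14,40],[-131,32,44],[66,32,44]],float)
U2=S([[195,62],[388,133],[368,185],[418,283],[143,112],[442,228]])
def tf(q,P):
    c,s=np.cos(q[2]),np.sin(q[2]); P=np.atleast_2d(P)
    return np.c_[q[0]+c*P[:,0]-s*P[:,1], q[1]+s*P[:,0]+c*P[:,1], P[:,2]]
if __name__=="__main__":
    g=plane("top",T([[200,400]]),34)[0]
    for k in (0,1,2):
        f=lambda q:np.r_[*( [ (proj("top",tf(q,B))-U).ravel()] if k!=2 else []),*([(proj("scene",tf(q,B2))-U2).ravel()] if k else [])]
        r=least_squares(f,[g[0],g[1],0],x_scale=[10,10,.1],loss='soft_l1'); print(k,r.x.round(4)); print(f(r.x).reshape(-1,2).round(1).tolist())
    q=r.x if 0 else least_squares(lambda q:(proj("top",tf(q,B))-U).ravel(),[g[0],g[1],0],x_scale=[10,10,.1]).x
    C=plane("top",T([[180,334],[241,336],[236,478],[171,475]]),34)
    c,s=np.cos(q[2]),np.sin(q[2]); L=(C[:,:2]-q[:2])@np.array([[c,-s],[s,c]])
    print("cassette corners bench",L.round(1).tolist(),L.mean(0)); 
    for n,u,z in(("petri",[[285,219]],16),("dropper",[[388.5,190]],65),("spare",[[395,245]],24)): 
        w=plane("top",np.array(u)*1.0,z)[0]; print(n,w.round(0),((w[:2]-q[:2])@np.array([[c,-s],[s,c]])).round())
E
python3 fit.py
```

```text
0 [ 5.869902e+02 -8.377780e+01 -4.150000e-02]
[[0.4, -1.1], [0.1, -0.4], [0.1, 0.5], [0.5, 0.5], [-0.4, 1.0], [-0.7, -0.2], [-0.5, 0.8], [0.4, -2.0]]
1 [ 5.878521e+02 -8.372870e+01 -3.700000e-02]
[[0.6, -1.3], [0.0, -0.6], [0.1, 0.3], [0.7, 0.2], [-0.5, 0.6], [-0.7, -0.6], [-0.2, 0.5], [0.2, -2.3], [-0.3, -0.8], [0.5, -0.3], [-1.2, 0.2], [-2.8, 0.3], [-0.4, -1.2], [2.6, -0.0]]
2 [ 5.909197e+02 -8.339130e+01 -1.290000e-02]
[[-0.5, -0.0], [1.0, -0.3], [-0.4, 0.4], [-0.9, 0.3], [-0.2, -0.2], [3.9, -0.2]]
cassette corners bench [[3.2, 17.0], [3.8, -18.6], [-80.2, -18.9], [-80.3, 18.7]] [-38.39674372  -0.4674595 ]
petri [579.  73.  16.] [-14. 157.]
dropper [ 639. -167.   65.] [ 56. -81.]
spare [ 518. -185.   24.] [ -65. -104.]
```

Request:
servo_tool(plan=[[[-0.17, 0.47, 0.85, 0, 0, 0, -1], [-0.17, 0.47, 0.85, 0, 0, 0, -1], [-0.17, 0.47, 0.85, 0, 0, 0, -1], [-0.17, 0.47, 0.85, 0, 0, 0, -1], [-0.17, 0.47, 0.85, 0, 0, 0, 0]]])

```text
t: 0.52
ee_pos: [281.3, -424.6, 302.3]
orientation: [-3.14, 0.079, 0.0]
ft_force: [0.8, -0.7, 0.1]
width: 57.7
grasp_force: 0.0
```

Request:
servo_tool(plan=[[[-0.17, 0.47, 0.85, 0, 0, 0, 0], [-0.17, 0.47, 0.85, 0, 0, 0, 0], [-0.17, 0.47, 0.85, 0, 0, 0, 0], [-0.17, 0.47, 0.85, 0, 0, 0, 0], [-0.17, 0.47, 0.85, 0, 0, 0, 0]]])

```text
t: 0.93
ee_pos: [375.3, -254.5, 302.6]
orientation: [-3.141, 0.072, 0.0]
ft_force: [0.6, -0.6, 0.1]
width: 51.2
grasp_force: 0.0
```

Request:
servo_tool(plan=[[[-0.17, 0.47, 0.85, 0, 0, 0, 0], [-0.17, 0.47, 0.85, 0, 0, 0, 0], [-0.17, 0.47, 0.85, 0, 0, 0, 0], [-0.17, 0.47, 0.85, 0, 0, 0, 0], [-0.17, 0.47, 0.85, 0, 0, 0, 0]]])

```text
t: 1.35
ee_pos: [469.3, -84.4, 302.6]
orientation: [-3.141, 0.071, 0.0]
ft_force: [0.5, -1.0, -0.1]
width: 51.5
grasp_force: 0.0
```

Request:
servo_tool(plan=[[[-0.17, 0.55, 0.93, 0, 0, 0, 0], [-0.17, 0, 0, -1, 0, 0, 0], [-0.17, 0, 0, -1, 0, 0, 0], [-0.17, 0, 0, -1, 0, 0, 0], [-0.17, 0, 0, -0.3, 0, 0, 0]]])

```text
t: 1.77
ee_pos: [487.3, -49.6, 165.9]
orientation: [-3.14, 0.069, 0.012]
ft_force: [-0.6, 0.2, -0.7]
width: 51.2
grasp_force: 0.0
```

Run:
```python
from workcell import readout, vision
import cv2
o=readout.get_obs();print(o['ee_pos'],o['orientation'],o['width'])
a=vision.get_image("top")[130:280,290:420,::-1];b=vision.get_image("scene")[190:335,260:445,::-1]
f=lambda a:cv2.resize(a,None,fx=3,fy=3,interpolation=cv2.INTER_CUBIC)[:435,:400 if a.shape[1]<150 else 560]
A,B=f(a),f(b)
A=A[:435];B=B[:435]
cv2.imwrite('pics/m1.png',cv2.resize(cv2.hconcat([A,B]),None,fx=.83,fy=.83))
```

```text
[487.3266612  -49.56033309 165.86996032] [-3.14003059  0.06925492  0.01180031] 51.19634034484496
```

View pics/m1.png

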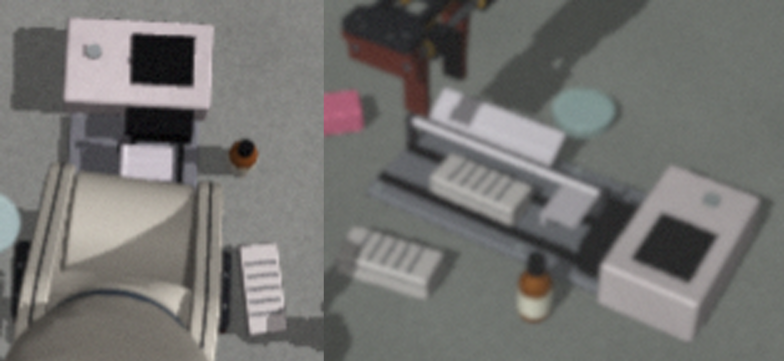

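The tool straddles the rod, with its fingers above the bar and the lane behind the cassette (scene half: near finger about (415,95), far finger about (455,60)). I'll descend in steps.

Request:
servo_tool(plan=[[[-0.17, 0.05, 0.05, -0.6, 0, 0, 0], [-0.17, 0, 0, -0.5, 0, 0, 0], [-0.17, 0, 0, 0, 0, 0, 0]]])

```text
t: 2.12
ee_pos: [491.5, -48.5, 125.4]
orientation: [-3.141, 0.071, 0.004]
ft_force: [-0.8, -0.6, -0.2]
width: 51.3
grasp_force: 0.0
```

Request:
servo_tool(plan=[[[-0.17, 0, 0, -0.15, 0, 0, 0], [-0.17, 0, 0, -0.15, 0, 0, 0], [-0.17, 0, 0, -0.15, 0, 0, 0], [-0.17, 0, 0, 0, 0, 0, 0]]])

```text
t: 2.45
ee_pos: [493.2, -49.2, 109.1]
orientation: [3.14, -0.071, 0.004]
ft_force: [0.8, -4.2, 4.5]
width: 51.4
grasp_force: 2.7
```

Request:
servo_tool(plan=[[[-0.17, -0.05, 0.05, -0.1, 0, 0, 0], [-0.17, 0, 0, -0.1, 0, 0, 0], [-0.17, 0, 0, 0, 0, 0, 0], [-0.17, 0, 0, 0, 0, 0, 0]]])

```text
t: 2.78
ee_pos: [492.7, -48.6, 102.7]
orientation: [3.138, -0.07, 0.01]
ft_force: [-0.7, -15.4, 14.3]
width: 51.6
grasp_force: 8.1
```

Run:
```python
from workcell import readout, vision
import cv2
o=readout.get_obs();print(o['ee_pos'],o['orientation'],o['width'],o['ft_force'])
b=vision.get_image("scene")[210:335,260:445,::-1]
cv2.imwrite('pics/m2.png',cv2.resize(b,None,fx=4,fy=4,interpolation=cv2.INTER_CUBIC))
```

```text
[492.67396138 -48.56375352 102.68330314] [ 3.13823061 -0.07014093  0.00961716] 51.64780433503278 [ -0.69958583 -15.36266578  14.28895896]
```

View pics/m2.png

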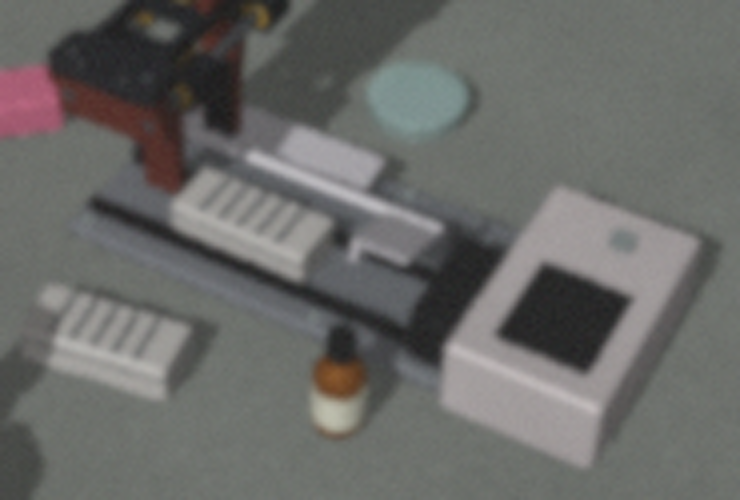

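The picture shows the flap raised (plate around (395,235), lip up at (355,245)), the bar pressed nearly level, and the near finger at (165,185), just behind the cassette. I'll relieve the sideways friction, then push.

Request:
servo_tool(plan=[[[-0.17, 0, -0.07, 0, 0, 0, 0], [-0.17, 0.15, 0, 0, 0, 0, 0], [-0.17, 0.15, 0, 0, 0, 0, 0], [-0.17, 0.15, -0.01, 0, 0, 0, 0]]])

```text
t: 3.17
ee_pos: [507.0, -49.9, 101.3]
orientation: [-3.141, 0.071, 0.005]
ft_force: [-5.6, -0.7, 7.0]
width: 51.5
grasp_force: 3.4
```

Request:
servo_tool(plan=[[[-0.17, 0.2, -0.008, 0, 0, 0, 0], [-0.17, 0.2, -0.008, 0, 0, 0, 0], [-0.17, 0.2, -0.008, 0, 0, 0, 0], [-0.17, 0.2, -0.008, 0, 0, 0, 0], [-0.17, 0.2, -0.008, 0, 0, 0, 0]]])

```text
t: 3.58
ee_pos: [547.3, -51.4, 101.3]
orientation: [-3.141, 0.071, 0.004]
ft_force: [-5.1, -0.9, 5.3]
width: 51.1
grasp_force: 3.2
```

Request:
servo_tool(plan=[[[-0.17, 0.1, -0.004, 0, 0, 0, 0], [-0.17, 0.1, -0.004, 0, 0, 0, 0], [-0.17, 0, 0, 0, 0, 0, 0]]])

```text
t: 3.83
ee_pos: [556.1, -51.7, 101.4]
orientation: [3.141, -0.071, -0.001]
ft_force: [-3.7, -0.7, 5.5]
width: 51.5
grasp_force: 2.9
```

Request:
servo_tool(plan=[[[-0.17, 0.08, -0.003, 0, 0, 0, 0], [-0.17, 0.08, -0.003, 0, 0, 0, 0], [-0.17, 0.08, -0.003, 0, 0, 0, 0], [-0.17, 0, 0, 0, 0, 0, 0]]])

```text
t: 4.17
ee_pos: [565.5, -52.1, 101.4]
orientation: [3.141, -0.071, -0.002]
ft_force: [-3.7, -0.9, 6.5]
width: 51.1
grasp_force: 2.9
```

Request:
servo_tool(plan=[[[-0.17, 0.05, -0.002, 0, 0, 0, 0], [-0.17, 0, 0, 0, 0, 0, 0]]])

```text
t: 4.33
ee_pos: [566.4, -52.1, 101.3]
orientation: [-3.141, 0.071, 0.005]
ft_force: [-5.4, -0.9, 8.5]
width: 51.4
grasp_force: 5.0
```

Request:
servo_tool(plan=[[[-0.17, 0.05, -0.002, 0, 0, 0, 0], [-0.17, 0, 0, 0, 0, 0, 0]]])

```text
t: 4.5
ee_pos: [566.7, -52.2, 101.1]
orientation: [-3.14, 0.071, 0.012]
ft_force: [-11.9, -1.6, 12.7]
width: 51.2
grasp_force: 7.6
```

Request:
servo_tool(plan=[[[-0.17, 0.05, -0.002, 0, 0, 0, 0], [-0.17, 0, 0, 0, 0, 0, 0]]])

```text
t: 4.67
ee_pos: [567.1, -52.2, 100.9]
orientation: [-3.14, 0.072, 0.018]
ft_force: [-17.0, -0.9, 17.0]
width: 51.1
grasp_force: 10.2
```

The push has stalled near the predicted home position (566.7, predicted 568.3) and the force is rising. I'll check by image.

Run:
```python
from workcell import vision
import cv2
b=vision.get_image("scene")[210:335,260:445,::-1]
cv2.imwrite('pics/m3.png',cv2.resize(b,None,fx=4,fy=4,interpolation=cv2.INTER_CUBIC))
```

```text
(no output)
```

View pics/m3.png

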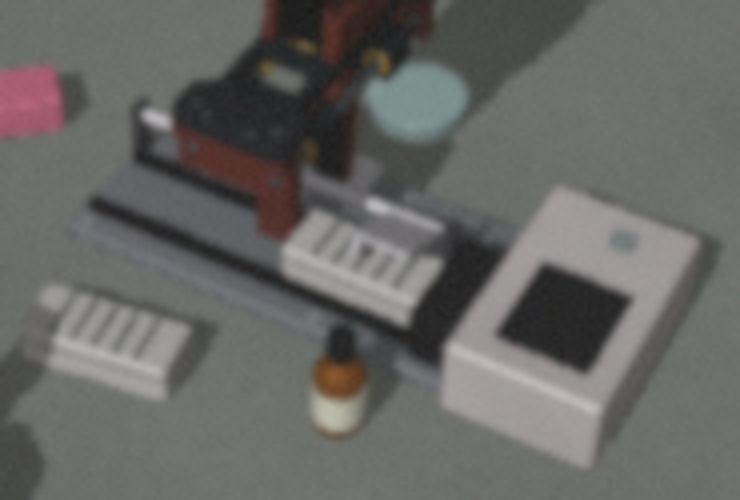

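The cassette's front end (about (425,295)) is flush with the black stop and the flap is still up above it. I'll back off while still pressing, then lift.

Request:
servo_tool(plan=[[[-0.17, -0.1, 0.004, 0, 0, 0, 0], [-0.17, -0.1, 0.004, 0, 0, 0, 0], [-0.17, -0.1, 0.004, 0, 0, 0, 0], [-0.17, 0, 0, 0, 0, 0, 0]]])

```text
t: 5.05
ee_pos: [561.4, -52.0, 102.3]
orientation: [3.14, -0.072, 0.008]
ft_force: [2.3, -1.3, 5.7]
width: 51.3
grasp_force: 2.7
```

Request:
servo_tool(plan=[[[-0.17, 0, 0, 0.08, 0, 0, 0], [-0.17, 0, 0, 0.08, 0, 0, 0], [-0.17, 0, 0, 0.08, 0, 0, 0], [-0.17, 0, 0, 0.1, 0, 0, 0], [-0.17, 0, 0, 0.15, 0, 0, 0]]])

```text
t: 5.47
ee_pos: [559.2, -51.7, 120.2]
orientation: [-3.141, 0.071, 0.003]
ft_force: [0.3, -0.9, 0.3]
width: 51.6
grasp_force: 0.0
```

Request:
servo_tool(plan=[[[-0.17, 0, 0, 0.5, 0, 0, 0], [-0.17, 0, 0, 1, 0, 0, 0], [-0.17, 0, 0, 1, 0, 0, 0], [-0.17, 0, 0, 1, 0, 0, 0], [-0.17, 0, 0, 1, 0, 0, 0]]])

```text
t: 5.88
ee_pos: [559.1, -51.7, 302.3]
orientation: [-3.141, 0.071, 0.001]
ft_force: [0.7, -0.3, 0.9]
width: 51.7
grasp_force: 0.0
```

Request:
servo_tool(plan=[[[-0.17, -0.8, 0, 0, 0, 0, 0], [-0.17, -0.8, 0, 0, 0, 0, 0], [-0.17, -0.5, 0, 0, 0, 0, 0], [-0.17, 0, 0, 0, 0, 0, 0]]])

```text
t: 6.22
ee_pos: [471.6, -51.5, 300.3]
orientation: [-3.141, 0.071, 0.005]
ft_force: [0.2, 0.1, -0.2]
width: 51.6
grasp_force: 0.0
```

Run:
```python
from workcell import vision
import cv2
b=vision.get_image("scene")[210:335,260:445,::-1]; cv2.imwrite('pics/t4.png',vision.get_image("top")[:,:,::-1])
cv2.imwrite('pics/m4.png',cv2.resize(b,None,fx=4,fy=4,interpolation=cv2.INTER_CUBIC))
```

```text
(no output)
```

View pics/m4.png

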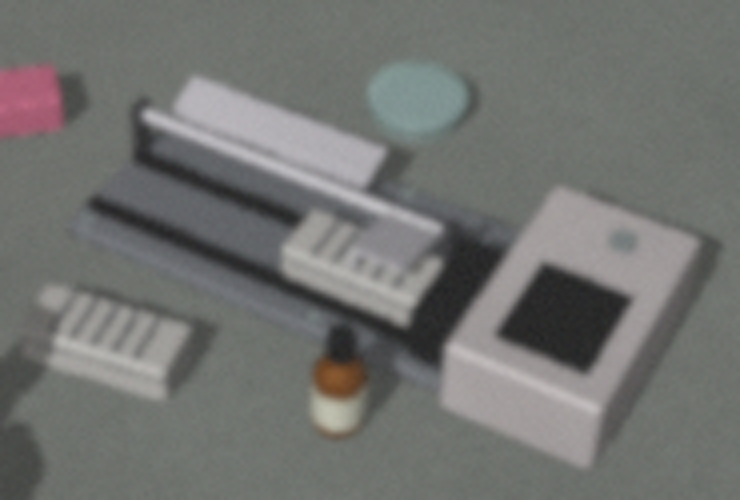

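The flap now rests on the cassette, which stands at the stop (top near rear corner at (284,250), before the push (173,208)). A quick displacement check, then I'll hand in if it's consistent.

Run:
```python
from fit import *
p=plane("scene",S([[173,208],[284,250],[205,168],[316,210]]),34); print(np.linalg.norm(p[1]-p[0]),np.linalg.norm(p[3]-p[2]),"expect 70")
```

```text
68.5111767264981 70.15579697858252 expect 70
```

```bash
python3 -c "
from workcell import close_job
print(close_job())"
```

```text
the job is handed in; nothing more can be done
None
```

The job is handed in: the cassette was pushed home against the end stop with the bar held down. The last picture shows the released flap resting on top of it, and the arm is clear; no verdict came back from the judging.

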